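# Clamp a wet-lacquered panel by its bare edges

## Task

Both fielded panels on the drying rack are still wet: take the narrower one by its bare edges and lay it on the clamping fixture's two ledges, between fence and jaw, never letting its lacquered raised faces touch anything and not dropping it. Let go, turn the black T-knob clockwise until its torque clutch slips so that the jaw holds the panel against the fence, and stop within a quarter turn of slip. Last, pull the clear dust hood fully home over the panel, let go, and leave the other panel, the tape measure and the glue bottle where they are.

Things in the scene. Friction and masses are not known exactly. Their poses are not given: they have to be found in the camera images.
- panel_mid (a point): (sizes and places in mm throughout) centre of the narrow wooden panel to be handled, lying flat: 140 long (its x) x 60 wide (its y), z up. Hold it by the two long edges (60 apart), half-way along. Starts across the rack's ledges with this centre 46 and the rim's underside 42 above the table; between the ledges it is free below down to the board's top at 12
- panel: the same narrow panel, about 0.12 kg: origin at the centre of its rim's underside. The bare light-wood rim is 8 thick, 22 broad at the short ends and 11 along the long sides
- panel_finish: the narrow panel's wet lacquered fields: darker raised rectangle 96 x 38, centred, 2 proud of the rim on the top and on the underside (12 thick in all). Nothing may touch them. Origin at the centre of the rim's underside
- wide_panel_mid (a point): centre of the other wet panel, alike but 140 x 90; it lies on the same rack beside the narrow one, about 140 from it centre to centre, on either side; not to be moved
- rack: fixed drying rack, origin on the table under its centre: white laminate board 160 (x) x 260 (y) x 12 with two aluminium ledges, 6 thick and 240 long along y, at x = +-61, tops 42 above the table; the panels lie across them on their short-end rims, long side along x
- fixture: fixed clamping fixture, grey laminate board 390 (x, -105 to 285) x 300 (y, -120 to 180) x 12. Origin on the table below the middle of the clamped panel (then y = 0); x along the panel's length, y from fence to jaw, z up. Two ledges 6 thick at x = +-61, along y from -31 to 43, tops 42. The hood's rail, 14 wide, top 60, runs along y = -82
- nest (a point): where the panel's centre belongs when laid down: fixture x 0, y 6.5, z 46, rim on the ledges, about half-way between fence and open jaw; axes as the fixture's. More than 8 off along x and the wet field meets a ledge. Between x = -40 and 40 the long edges of a laid panel are free for fingers
- fence (a point): middle of the fence line, fixture x 0, y -30, z 46: two wooden blocks 14 wide at x = +-47, inner faces on this line, tops at 54
- jaw_face (a point): middle of the jaw's face line, 46 above the table: two wooden pads 14 wide at x = +-47, tops at 52, facing the fence, joined 30 behind by a low crossbar (14 wide, top at 36). Moves in fixture -y as the knob turns; the gap to the fence is 75 at spindle 0, less 20 per rad
- jaw: the jaw that carries jaw_face
- spindle (a joint): angle of the clamp's spindle (steel disc, 52 across, under the knob), rad, 0 to 1.1, clockwise from above positive; starts at 0 to 0.15. It drives the jaw 20 mm per rad towards the fence and stalls at about 0.75 when the panel is pinched. Needs 0.12 N m; stays where it is left
- clutch (a joint): slip of the T-knob on the spindle, rad, clockwise from above positive, 0 at the start (ratchet: never below 0). Stays 0 while the knob drives the spindle; grows once the spindle stalls and the clutch slips, at 0.30 N m
- knob_grip (a point): middle of the black T-knob's bar on its vertical axis (fixture x 0, y 135), 62 above the table. Bar 64 long (this point's x), 18 wide (its y), from 39 to 81 above the table; along fixture x at spindle and clutch 0, turning with spindle + clutch. Housing below: 54 square, top 34; disc top 38
- hood_handle (a point): middle of the wooden handle bar on the clear dust hood, 96 above the table (fixture y -25; x 120 parked, -55 home): 14 thick (fixture x), 70 long (fixture y), from 71 to 116 above the table. The hood (155 x 142, underside 67, top 71, frame strips to 79) runs on the rail along fixture -x
- hood (a joint): travel of the hood towards -x of the fixture, m: 0 parked clear of the panel's place, 0.175 fully home over it (end stop); starts at 0 to 0.015; friction 1.5 N, stays where left
- tape: tape measure standing on the table, 75 x 40 x 66, origin under its centre; bystander
- glue: upright white glue bottle, 60 diameter x 120, origin under its centre; bystander
There are look-alikes about, which are no part of the job. Leave any pink, purple or yellow look-alike of the panel alone.

How it is judged (in metres and radians):
On the way, in this order (a step that is already met when the one before it is completed fails the run):
1. the narrow panel is lifted off the rack in the fingers (height (world z) of panel_mid above 0.075 m and contact force between the fingers and panel above 1 N and contact force between panel and rack below 0.1 N), for 0.2 s.
2. the panel lies on the fixture's ledges, let go, the clutch not yet slipped (x of panel_mid in the frame of fixture between -0.012 and 0.012 m and z of panel_mid in the frame of fixture between 0.0435 and 0.0485 m and contact force between the fingers and panel below 0.1 N and value of joint clutch below 0.05 rad), for 0.2 s.
3. the knob has been turned until the clutch slips (0.15 to 1.57 rad), and the jaw presses the panel against the fence (x of panel_mid in the frame of fixture between -0.012 and 0.012 m and z of panel_mid in the frame of fixture between 0.0435 and 0.0485 m and y of panel_mid in the frame of fixture between -0.003 and 0.003 m and angle between the x axis of panel_mid and the x axis of fixture, either way round below 0.035 rad and contact force between jaw and panel above 1 N and value of joint clutch between 0.15 and 1.57 rad), for 0.2 s.
4. the hood is pulled home (value of joint hood above 0.167 m), for 0.2 s.
At the end, for the whole second after the job is handed in: narrow panel at rest on the ledges (within 12 mm of the middle lengthwise, 3 mm of y = 0 in the fixture, square within 2 degrees), pressed by the jaw with over 1 N; clutch slipped 0.15 to 1.57 rad; hood within 8 mm of its stop; all released (all of step 3 and contact force between the fingers and panel below 0.1 N and value of joint hood above 0.167 m and linear speed of panel below 0.01 m/s and velocity of joint hood below 0.02 m/s); the robot touches nothing.
It fails at once if a wet lacquered face of the narrow panel is touched by anything (contact force between panel_finish and anything else above 0.2 N).
It fails at once if the panel is dropped or thrown (over 0.35 m/s out of the fingers) (linear speed of panel above 0.35 m/s and contact force between the fingers and panel below 0.1 N).
It fails at once if the clutch is made to slip more than a quarter turn (value of joint clutch above 1.57 rad).
It fails at once if the wide panel is moved by more than 10 mm (distance of wide_panel_mid from where it was at the start of the episode above 0.01 m).
It fails at once if the tape measure or the glue bottle is moved by more than 30 mm (distance of any of tape, glue from where it was at the start of the episode above 0.03 m).
It also fails if it takes over 64 s, if anything falls off the work surface, if the arm or the gripper's body presses on something with over 40 N, if the wrist force passes 120 N, or if a joint passes its speed limit or range.

## Robot

A 6-joint arm with a two-finger parallel gripper is mounted at the origin on the work surface. World frame = base frame: x ahead of the robot, y to its left, z up, the work surface at z = 0. Lengths are in mm, angles in rad, forces in N, time in s.
With the tool pointing down it reaches from about 350 to 875 mm from the base axis. Payload 4.2 kg.
Tool frame: the origin (TCP) lies midway between the tips of the shut fingers; the grasp point (between the pads) lies 19 mm behind it; x points along the fingers, y is the direction in which the jaws open and shut, and the axes are right-handed (so a half turn about x gives the same grasp; the last joint's range is limited). The gripper opens to 85 mm and grips with 20 to 120 N. Pads are 22 mm wide; open, the fingers measure 114 mm over their backs; the gripper's body (76 mm by 85 mm) begins 54 mm behind the grasp point. The pads swing forward as they close: fully open they stand 13 mm farther back than shut.
Start: joints at [-1.03, 0.385, 0.008, 0, -1.194, -0.259], TCP at [173.819, -600.322, 231.312] pointing down, gripper open.
Joint ranges: [-3.14, 3.14], [-1.21, 2.06], [-1.07, 1.41], [-3.16, 2.05], [-2.99, -0.16], [-3.1, 3.1]. Speed limits (rad/s): [2.79, 2.79, 3.14, 3.14, 3.14, 3.14].

## Interface

Orientations are given as a unit quaternion [x, y, z, w].
In Python, from bench import readout, imaging, arm gives the robot as it stands.
- The arm moves only by the tool arm_command, never from a script. Its argument "increments" is a list of rows, each a list of 3 entries, a list of its own where there are three numbers: the turn, a rotation vector about the world's x, y, z in degrees, then the shift along the world's x, y, z in mm, then the closure, from 0 (fully open) to 1 (shut). In form: [[[ax, ay, az], [tx, ty, tz], fingers], ...]. A call has exactly 5 rows; each row is the pose to reach, as a shift and turn from the pose measured when the call began; what a row does not reach only later rows make up. A row lasts 1/10 s, in which the tool goes at most 50 mm and 8.59 degrees, less where a joint would pass 70% of its speed; a pose out of reach is approached as far as the arm can. A call with a gripper value outside its range is refused whole. The fingers move at their own pace and stop on an object; the grip force is fixed at half the most. Time passes only in rows, so rows that repeat a pose let the fingers close, or fill a call up. It gives the time, the measured TCP pose, the force and the opening at its end, in the units of the state.
- readout.read_state(): the state, without advancing time (a new reading comes with each control period).
- imaging.get_image(name): name is "side" or "top" or "wrist"; returns (picture, depth): 384x512x3 uint8, blue, green, red; 384x512 float32, mm along the optical axis (not along the pixel's ray), 0 where there is no reading.
- imaging.camera_info(name): a dict with "vfov" (degrees; the focal length in pixels is half the picture's height over the tangent of half this angle, whatever the lens; pixels are square), "cx", "cy" (the principal point, pixels), "eye" and "rotation" of the camera in the world; the wrist camera has in their place "T_tool_cam" (4x4, takes a point from camera to tool coordinates, whose origin is the TCP and whose axes are the tool frame's). Camera axes: x right, y down, z forward; pixel columns grow to the right and rows downward; lengths in mm; the calibration is good to about 2 mm. The wrist camera is an equidistant fisheye: a pixel r from the principal point sees the ray r / f radians off the axis. A picture is of the moment at which its call begins: read the wrist's pose just before it. camera_info takes no time and is no camera call.
- arm.job_done(): hands the job in, once; it reports no verdict.
The state is a dict: "clock": time; "joints": joint angles; "joint_vel": joint speeds; "joint_efforts": joint torques, N m; "position": TCP position; "ee_rot": TCP orientation; "contact_force": force on the tool from outside, world axes, zero at the start; "wrist_torque": the same for the moment, N m; "gripper_width": finger opening in mm.
Only numpy, scipy, OpenCV 4.12 (cv2) and the standard library are available. Lean on these libraries where they do the work, as an engineer would, in place of code of your own. Each camera call takes 0.05 s, during which the arm holds its last target. There are 200 camera calls.

## Working session

There is one attempt and no reset: what is moved stays moved. The work goes in short steps, Python scripts to look and compute and a tool call to move; the robot and the scene stay as the last step left them, time stands still between calls to the robot, and variables do not carry over. Pictures are saved under pics/ and viewed, about 8 in all and at most 12, crops included, and the job is handed in when it is done.

Besides the shell and the picture viewer there is one more tool, called after "Request:" as name([rows], argument=value, ...), one row to a line, values as JSON. arm_command: Moves the arm, as the interface text tells. Its arguments: {"type":"object","properties":{"increments":{"type":"array","items":{"type":"array"}}},"required":["increments"]}

```bash
mkdir -p pics
cat > h.py <<'E'
import numpy as np, cv2
from bench import readout, imaging, arm
from scipy.spatial.transform import Rotation as R
def cloud(name):
    s=readout.read_state(); im,d=imaging.get_image(name); c=imaging.camera_info(name)
    h,w=d.shape; f=h/2/np.tan(np.radians(c['vfov']/2))
    v,u=np.mgrid[:h,:w]; x=(u-c['cx'])/f; y=(v-c['cy'])/f
    if name=='wrist':
        r=np.hypot(x,y); t=np.tan(np.minimum(r,1.5))/np.maximum(r,1e-9); x=x*t;y=y*t
        T=np.array(c['T_tool_cam']); P=np.stack([x*d,y*d,d],-1)@T[:3,:3].T+T[:3,3]
        P=P@R.from_quat(s['ee_rot']).as_matrix().T+np.array(s['position'])
    else:
        P=np.stack([x*d,y*d,d],-1)@np.array(c['rotation']).T+np.array(c['eye'])
    P[d==0]=np.nan
    return im,d,P
E
python3 - <<'E'
from h import *
s=readout.read_state(); print({k:np.round(v,3) for k,v in s.items()})
for n in ['top','side']:
    im,d,P=cloud(n); np.savez(n,im=im,P=P); cv2.imwrite(f'pics/{n}0.png',cv2.resize(im,None,fx=1.5,fy=1.5)); print(imaging.camera_info(n))
print(imaging.camera_info('wrist'))
E
```

```text
{'clock': np.float64(0.0), 'joints': array([-1.030e+00,  3.860e-01,  7.000e-03, -1.000e-03, -1.194e+00,
       -2.590e-01]), 'joint_vel': array([-0.001,  0.001,  0.002,  0.001, -0.   ,  0.   ]), 'joint_efforts': array([-2.0000e-03, -3.9229e+01,  1.8840e+01,  4.1860e+00, -5.0000e-03,
       -0.0000e+00]), 'position': array([ 173.666, -599.759,  230.203]), 'ee_rot': array([-0.098,  0.7  ,  0.1  ,  0.7  ]), 'contact_force': array([0.41 , 0.078, 0.734]), 'wrist_torque': array([ 0.009,  0.035, -0.026]), 'gripper_width': np.float64(85.844)}Traceback (most recent call last):
  File "<stdin>", line 4, in <module>
  File "h.py", line 13, in cloud
    P=np.stack([x*d,y*d,d],-1)@np.array(c['rotation']).T+np.array(c['eye'])
      ~~~~~~~~~~~~~~~~~~~~~~~~^~~~~~~~~~~~~~~~~~~~~~~~~~
ValueError: matmul: Input operand 1 has a mismatch in its core dimension 0, with gufunc signature (n?,k),(k,m?)->(n?,m?) (size 4 is different from 3)
```

Camera rotation is a quaternion.

```bash
sed -i "s/np.array(c\['rotation'\]).T/R.from_quat(c['rotation']).as_matrix().T/" h.py
python3 - <<'E'
from h import *
for n in ['top','side']:
    im,d,P=cloud(n); np.savez(n,im=im,P=P); cv2.imwrite(f'pics/{n}0.png',cv2.resize(im,None,fx=1.5,fy=1.5)); print(imaging.camera_info(n))
    print(np.nanmin(P,(0,1)),np.nanmedian(P,(0,1)))
print(imaging.camera_info('wrist'))
E
```

```text
{'vfov': 53.54322943110828, 'cx': 256.14970512879086, 'cy': 193.80528334506874, 'eye': array([ 332.2382069 ,   79.55221207, 1201.97852836]), 'rotation': array([-0.69663484,  0.71103725, -0.0635141 ,  0.07135742])}
[ -192.91431873 -1227.0914873   -769.11309667] [ 5.74130021e+02  9.26290112e+01 -3.14090347e-01]
{'vfov': 48.233190443344014, 'cx': 252.15478422606174, 'cy': 191.1148744066941, 'eye': array([  62.69650284, 1040.25601626,  939.03776885]), 'rotation': array([-0.21649941,  0.87743801, -0.4171328 ,  0.09607688])}
[ -352.61259006 -2521.98145764  -766.20760806] [569.17918822  82.59269822   1.78865978]
{'vfov': 65.70646984690485, 'cx': 255.26171670945183, 'cy': 189.50575222904172, 'T_tool_cam': array([[ 1.44845410e-04, -2.87330977e-01,  9.57831347e-01,
        -1.41596068e+02],
       [ 9.99999402e-01,  1.07967573e-03,  1.72659790e-04,
        -6.14965862e-01],
       [-1.08375777e-03,  9.57830749e-01,  2.87330961e-01,
        -7.36561145e+01],
       [ 0.00000000e+00,  0.00000000e+00,  0.00000000e+00,
         1.00000000e+00]])}
```

View pics/top0.png

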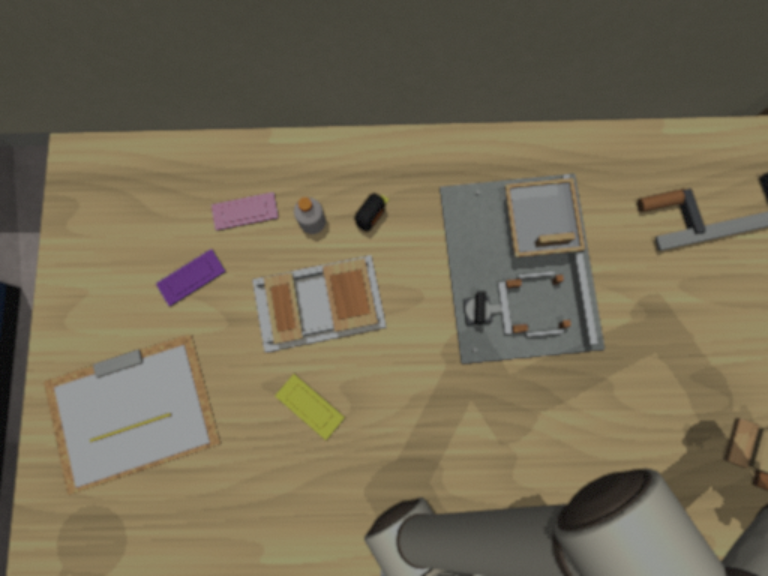

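View pics/side0.png

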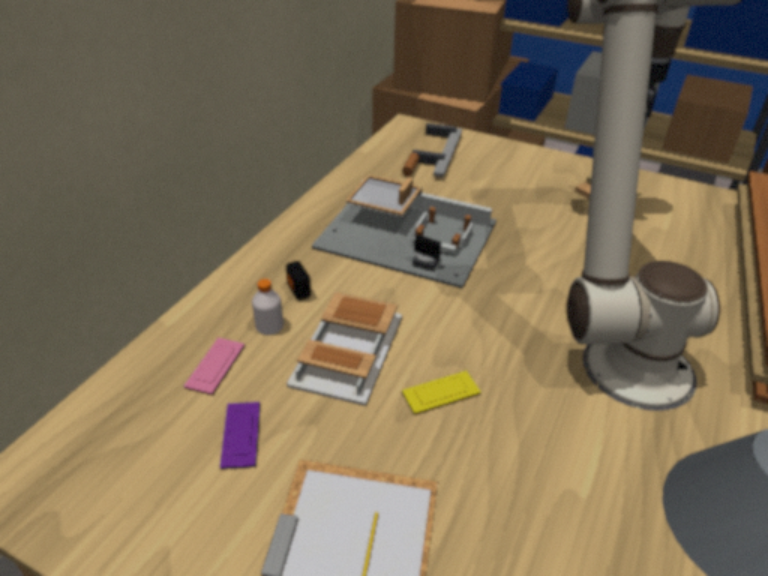

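Top view: rack at about (320,303), with the narrow panel on its left at (283,308). The fixture board is at (520,268), its knob at (480,308) and the parked hood at (545,215), so fixture x points up in the image. Next I'll fit the poses.

Run:
```python
from h import *
z=np.load('top.npz'); im,P=z['im'],z['P']
def win(a,b,c,d): m=np.zeros(im.shape[:2],bool); m[int(b/1.5):int(d/1.5),int(a/1.5):int(c/1.5)]=1; return m
def rect(m,t):
    p=P[m][:,:2].astype(np.float32); print(t,len(p),cv2.minAreaRect(p),'z',np.median(P[m][:,2]))
Z=P[...,2]
hsv=cv2.cvtColor(im,cv2.COLOR_BGR2HSV)
wf=win(425,165,620,375)
rect(wf&(Z>6)&(Z<130)&(P[...,0]<900),'fixture all')
wr=win(240,245,395,360)
rect(wr&(Z>6),'rack all')
wn=win(255,262,303,355); rect(wn&(Z>36)&(hsv[...,1]>70),'narrow')
rect(wn&(Z>36)&(hsv[...,1]>70)&(hsv[...,0]<12),'narrow field')
ww=win(322,255,380,345); rect(ww&(Z>36)&(hsv[...,1]>70),'wide')
rect(win(455,280,495,330)&(Z>60),'knob')
rect(win(480,170,590,265)&(Z>58)&(Z<90),'hood+'); rect(win(480,170,590,265)&(Z>95),'handle')
rect(win(570,240,610,355)&(Z>48)&(Z<66),'rail')
rect(win(350,185,390,235)&(Z>20),'tape'); rect(win(290,190,330,245)&(Z>20),'glue')
for p in [(270,300),(283,308),(480,308)]: u,v=int(p[0]/1.5),int(p[1]/1.5); print(p,P[v,u],hsv[v,u])
```

```text
fixture all 11090 ((610.9918212890625, -206.08108520507812), (418.3143615722656, 461.78515625), 88.1385498046875) z 13.686536859670014
rack all 4046 ((539.263916015625, 229.11178588867188), (240.0315704345703, 322.3185729980469), 2.4096765518188477) z 47.326602648710946
narrow 828 ((526.676513671875, 298.93756103515625), (140.58912658691406, 57.9453239440918), 9.90561294555664) z 50.71181891155834
narrow field 0 ((0.0, 0.0), (0.0, 0.0), 0.0) z nan
wide 1242 ((550.3984375, 162.00582885742188), (138.1930389404297, 87.96464538574219), 10.544983863830566) z 50.994365435260306
knob 142 ((514.048583984375, -101.2367935180664), (16.236459732055664, 61.95322799682617), 86.21240234375) z 80.2888341390651
hood+ 2174 ((694.1826782226562, -241.9835205078125), (192.34046936035156, 143.9960479736328), 4.512845516204834) z 72.12256921838969
handle 151 ((644.6358642578125, -252.80178833007812), (15.505090713500977, 70.94403076171875), 3.9929239749908447) z 115.07802109460226
rail 371 ((531.3983764648438, -302.98828125), (191.0639190673828, 47.99810791015625), 4.647036075592041) z 59.39931631014838
tape 338 ((729.8701171875, 117.02740478515625), (40.64570236206055, 75.13642120361328), 54.10013198852539) z 62.84851576659628
glue 374 ((721.6837158203125, 243.81320190429688), (55.49280548095703, 58.77959060668945), 30.186630249023438) z 83.3127862468134
(270, 300) [540.38929898 324.75379454  52.29210955] [ 21  95 145]
(283, 308) [524.34191075 299.93349178  51.92429274] [ 14 139 130]
(480, 308) [510.94353985 -99.30973167  81.8694261 ] [90  7 39]
  return _methods._mean(a, axis=axis, dtype=dtype,
  ret = ret.dtype.type(ret / rcount)
```

```bash
cat >> h.py <<'E'
def delta(x,y,z,psi):
    "turn (deg) and shift from the present pose to tool down at x,y,z with tool z-axis at heading psi deg"
    s=readout.read_state(); Rt=R.from_euler('z',psi,degrees=True)*R.from_euler('y',90,degrees=True)
    rv=(Rt*R.from_quat(s['ee_rot']).inv()).as_rotvec(degrees=True)
    print('turn',np.round(rv,2),'shift',np.round(np.array([x,y,z])-s['position'],1),'t',round(float(s['clock']),2),'w',round(float(s['gripper_width']),1),'j6',round(float(s['joints'][5]),2),'F',np.round(s['contact_force'],1))
E
python3 -c "
from h import *
delta(470,-230,260,4.2)"
```

```text
turn [ -0.09  -0.02 -11.94] shift [296.3 369.9  29.5] t 0.15 w 85.4 j6 -0.26 F [-1.  -0.1 -0.7]
```

Request:
arm_command([
  [[0, 0, -3], [31, 39, 5], 0],
  [[0, 0, -6], [62, 78, 10], 0],
  [[0, 0, -8], [93, 117, 15], 0],
  [[0, 0, -10], [124, 156, 20], 0],
  [[0, 0, -12], [155, 195, 30], 0],
])

```text
clock: 0.65
position: [328.4, -403.8, 259.6]
ee_rot: [-0.024, 0.707, 0.026, 0.706]
contact_force: [0.7, -1.0, -0.5]
gripper_width: 85.4
```

Request:
arm_command([
  [[0, 0, 0], [31, 39, 0], 0],
  [[0, 0, 0], [62, 78, 0], 0],
  [[0, 0, 0], [93, 117, 0], 0],
  [[0, 0, 0], [124, 156, 0], 0],
  [[0, 0, 0], [150, 185, 0], 0],
])

```text
clock: 1.15
position: [479.4, -216.4, 259.7]
ee_rot: [-0.024, 0.707, 0.027, 0.706]
contact_force: [0.0, 0.5, -0.8]
gripper_width: 85.7
```

Request:
arm_command([
  [[0, 0, 0], [0, 0, 0], 0],
  [[0, 0, 0], [0, 0, 0], 0],
  [[0, 0, 0], [0, 0, 0], 0],
  [[0, 0, 0], [0, 0, 0], 0],
  [[0, 0, 0], [0, 0, 0], 0],
])

```text
clock: 1.65
position: [478.6, -217.3, 259.8]
ee_rot: [-0.024, 0.707, 0.026, 0.706]
contact_force: [0.7, -0.4, -0.2]
gripper_width: 85.4
```

Run:
```python
from h import *
delta(470,-230,260,4.2)
im,d,P=cloud('wrist'); np.savez('w1',im=im,P=P); cv2.imwrite('pics/w1.png',cv2.resize(im,None,fx=1.5,fy=1.5))
```

```text
turn [-0.18 -0.08  0.19] shift [ -8.6 -12.7   0.2] t 1.65 w 85.4 j6 -1.38 F [ 0.7 -0.4 -0.2]
```

View pics/w1.png

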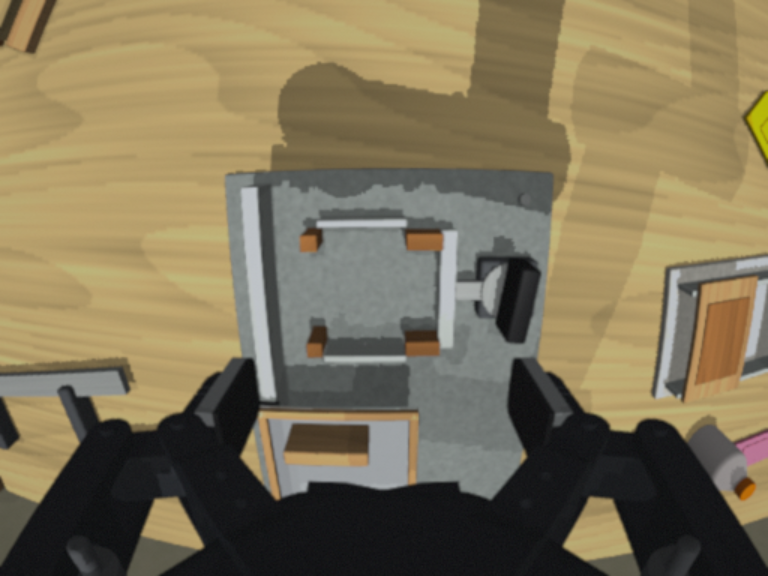

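The wrist view is clear. Fence blocks at (311,240) and (317,340), jaw pads at (424,240) and (422,343), rail at (258,290), knob bar at (518,300), handle at (328,445). I'll fit the fixture frame to these.

Run:
```python
from h import *
z=np.load('w1.npz'); im,P=z['im'],z['P']; Z=P[...,2]
def win(a,b,c,d): m=np.zeros(im.shape[:2],bool); m[int(b/1.5):int(d/1.5),int(a/1.5):int(c/1.5)]=1; return m
def rect(m,t):
    p=P[m][:,:2].astype(np.float32); r=cv2.minAreaRect(p); print(t,len(p),np.round(r[0],1),np.round(r[1],1),round(r[2],1),'z',np.median(P[m][:,2]).round(1)); return r
rect(win(215,160,560,400)&(Z<20)&(Z>6),'board part')
f1=rect(win(295,220,325,260)&(Z>50.5),'fence a');f2=rect(win(300,315,335,365)&(Z>50.5),'fence b')
j1=rect(win(395,220,450,260)&(Z>48.5),'jaw a');j2=rect(win(395,320,445,365)&(Z>48.5),'jaw b')
rect(win(225,170,285,410)&(Z>54),'rail'); k=rect(win(480,240,550,350)&(Z>76),'knob')
rect(win(305,210,410,235)&(Z>37),'ledge a');rect(win(315,350,410,365)&(Z>37),'ledge b');rect(win(270,415,390,475)&(Z>108),'handle')
```

```text
board part 23236 [ 530.8 -206.8] [230.6 300.9] 4.6 z 11.0
fence a 128 [ 478.7 -277.8] [13.6 13.4] 3.5 z 52.7
fence b 95 [ 572.1 -270.3] [13.7 12.1] 1.0 z 52.8
jaw a 285 [ 471.3 -184.3] [13.9 29.2] 3.9 z 50.7
jaw b 215 [ 565.2 -176.8] [13.4 27.9] 4.8 z 50.9
rail 2439 [ 529.2 -291.6] [193.8  70.4] 4.4 z 59.4
knob 723 [ 512.1 -103.7] [18.5 63.8] 87.8 z 79.7
ledge a 311 [ 464.3 -240.8] [10.9 85.8] 4.8 z 40.8
ledge b 274 [ 578. -229.] [17. 81.] 3.3 z 40.7
handle 629 [ 641.8 -253.7] [15.6 70. ] 4.5 z 114.4
```

Request:
arm_command([
  [[0, 0, 1], [4, 48, 0], 0],
  [[0, 0, 2], [8, 96, 0], 0],
  [[0, 0, 3], [12, 144, 0], 0],
  [[0, 0, 4], [16, 192, 0], 0],
  [[0, 0, 5.5], [20, 240, 0], 0],
])

```text
clock: 2.2
position: [498.5, 24.0, 260.2]
ee_rot: [-0.057, 0.705, 0.06, 0.704]
contact_force: [1.3, -0.3, -0.5]
gripper_width: 85.5
```

Request:
arm_command([
  [[0, 0, 0], [4, 48, -10], 0],
  [[0, 0, 0], [8, 96, -20], 0],
  [[0, 0, 0], [12, 144, -30], 0],
  [[0, 0, 0], [16, 192, -40], 0],
  [[0, 0, 0], [20, 240, -50], 0],
])

```text
clock: 2.7
position: [518.6, 265.4, 210.1]
ee_rot: [-0.057, 0.705, 0.06, 0.705]
contact_force: [-0.2, -0.0, 0.5]
gripper_width: 85.5
```

Request:
arm_command([
  [[0, 0, 0], [3, 20, -10], 0],
  [[0, 0, 0], [5, 34, -20], 0],
  [[0, 0, 0], [5, 34, -20], 0],
  [[0, 0, 0], [5, 34, -20], 0],
  [[0, 0, 0], [5, 34, -20], 0],
])

```text
clock: 3.2
position: [524.0, 298.0, 190.9]
ee_rot: [-0.056, 0.704, 0.059, 0.705]
contact_force: [-0.5, -1.2, 0.1]
gripper_width: 85.4
```

Run:
```python
from h import *
im,d,P=cloud('wrist'); np.savez('w2',im=im,P=P); cv2.imwrite('pics/w2.png',cv2.resize(im,None,fx=1.5,fy=1.5))
Z=P[...,2]; hsv=cv2.cvtColor(im,cv2.COLOR_BGR2HSV)
m=(Z>42)&(Z<56)&(hsv[...,1]>70)&(hsv[...,0]<25)&(np.hypot(P[...,0]-525,P[...,1]-298)<85)
# keep only pts within the narrow panel's neighbourhood in y (rack frame)
c,s_=np.cos(np.radians(9.9)),np.sin(np.radians(9.9))
yy=-(P[...,0]-525)*s_+(P[...,1]-298)*c; m&=abs(yy)<42
r=cv2.minAreaRect(P[m][:,:2].astype(np.float32)); print(m.sum(),r,np.median(Z[m]))
m2=m&(hsv[...,0]<15)
print(np.percentile(hsv[m],[5,25,50,75,95],axis=0))
delta(r[0][0],r[0][1],100,9.9)
```

```text
7946 ((523.9371337890625, 298.82159423828125), (139.23817443847656, 59.73735809326172), 9.775808334350586) 49.72732012657907
[[ 14. 107.  81.]
 [ 14. 120. 103.]
 [ 16. 125. 148.]
 [ 17. 159. 162.]
 [ 21. 161. 177.]]
turn [-0.25  0.04  0.53] shift [ -0.1   0.7 -91.1] t 3.25 w 85.8 j6 -2.19 F [-0.4 -0.2  0.4]
```

View pics/w2.png

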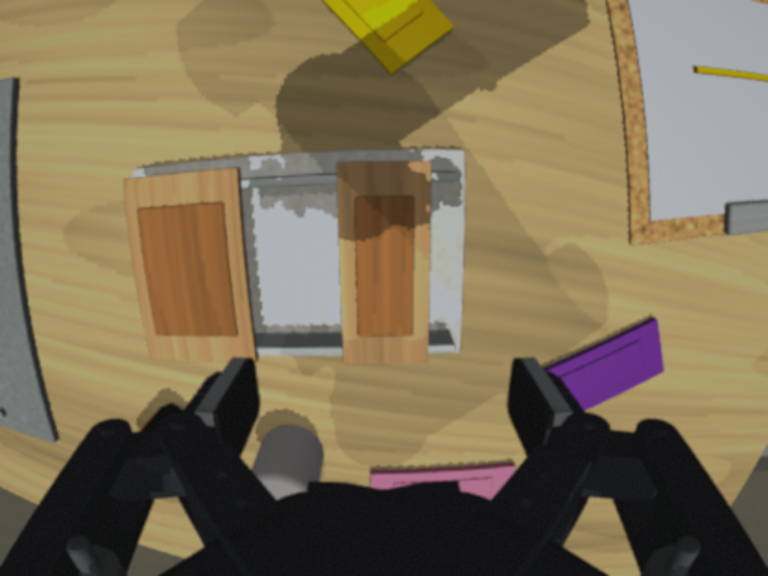

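The narrow panel is at (385,262), centred under the tool to within 1 mm, and its yaw matches. Descending.

Request:
arm_command([
  [[0, 0, 0.4], [0, 0.7, -40], 0],
  [[0, 0, 0.4], [0, 0.7, -80], 0],
  [[0, 0, 0.4], [0, 0.7, -110], 0],
  [[0, 0, 0.4], [0, 0.7, -125], 0],
  [[0, 0, 0.4], [0, 0.7, -130], 0],
])

```text
clock: 3.75
position: [523.4, 297.1, 59.7]
ee_rot: [-0.059, 0.705, 0.061, 0.704]
contact_force: [-0.1, -0.8, 0.7]
gripper_width: 85.4
```

Request:
arm_command([
  [[0, 0, 0], [0, 0, -10], 0],
  [[0, 0, 0], [0, 0, -20], 0],
  [[0, 0, 0], [0, 0, -30], 0],
  [[0, 0, 0], [0, 0, -40], 0],
  [[0, 0, 0], [0, 0, -40], 0],
])

```text
clock: 4.25
position: [522.6, 296.5, 18.2]
ee_rot: [-0.059, 0.706, 0.06, 0.703]
contact_force: [-1.2, -0.7, -0.1]
gripper_width: 85.4
```

```bash
python3 -c "
from h import *
delta(523.9,298.8,20,9.8)"
```

```text
turn [-0.03 -0.21  0.12] shift [1.3 2.3 1.8] t 4.25 w 85.4 j6 -2.18 F [-1.2 -0.7 -0.1]
```

Correct, then close in stages.

Request:
arm_command([
  [[0, -0.2, 0.1], [1.3, 2.3, 2], 0],
  [[0, -0.2, 0.1], [1.3, 2.3, 2], 0],
  [[0, -0.2, 0.1], [1.3, 2.3, 2], 0.1],
  [[0, -0.2, 0.1], [1.3, 2.3, 2], 0.2],
  [[0, -0.2, 0.1], [1.3, 2.3, 2], 0.24],
])

```text
clock: 4.75
position: [524.0, 298.8, 20.4]
ee_rot: [-0.06, 0.704, 0.061, 0.705]
contact_force: [-0.6, -0.1, 0.9]
gripper_width: 64.8
```

Request:
arm_command([
  [[0, 0, 0], [0, 0, 0], 0.28],
  [[0, 0, 0], [0, 0, 0], 0.35],
  [[0, 0, 0], [0, 0, 0], 0.5],
  [[0, 0, 0], [0, 0, 0], 0.7],
  [[0, 0, 0], [0, 0, 0], 0.7],
])

```text
clock: 5.25
position: [524.3, 299.1, 21.0]
ee_rot: [-0.06, 0.704, 0.061, 0.705]
contact_force: [-0.7, 0.0, 5.4]
gripper_width: 58.4
```

Run:
```python
from h import *
delta(523.9,298.8,20,9.8)
im,d,P=cloud('wrist'); cv2.imwrite('pics/w3.png',cv2.resize(im[60:],None,fx=1.5,fy=1.5))
```

```text
turn [-0.07  0.05  0.01] shift [-0.4 -0.3 -1. ] t 5.25 w 58.4 j6 -2.19 F [-0.7  0.   5.4]
```

View pics/w3.png

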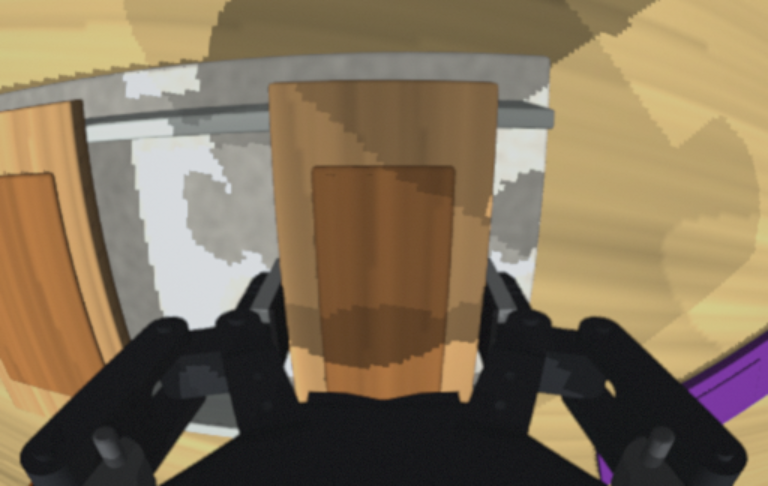

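Gripped on both long edges with the pads clear of the lacquer (field at x 313–455; pads at about 285 and 485). Lifting.

Request:
arm_command([
  [[0, 0, 0], [0, 0, 5], 0.7],
  [[0, 0, 0], [0, 0, 15], 0.7],
  [[0, 0, 0], [0, 0, 30], 0.7],
  [[0, 0, 0], [0, 0, 50], 0.7],
  [[0, 0, 0], [0, 0, 70], 0.7],
])

```text
clock: 5.8
position: [524.0, 298.8, 91.6]
ee_rot: [-0.06, 0.705, 0.061, 0.705]
contact_force: [-1.0, 0.2, -1.3]
gripper_width: 58.5
```

Request:
arm_command([
  [[0, 0, 0], [0, 0, 25], 0.7],
  [[0, 0, 0], [0, 0, 50], 0.7],
  [[0, 0, 0], [0, 0, 75], 0.7],
  [[0, 0, 0], [0, 0, 90], 0.7],
  [[0, 0, 0], [0, 0, 100], 0.7],
])

```text
clock: 6.3
position: [524.1, 299.0, 193.4]
ee_rot: [-0.059, 0.704, 0.061, 0.705]
contact_force: [0.1, 0.4, -1.2]
gripper_width: 59.0
```

```bash
python3 -c "
from h import *
delta(522.1,-231.2,190,4.5)"
```

```text
turn [-0.13  0.09 -5.27] shift [  -2.  -530.2   -3.4] t 6.3 w 59.0 j6 -2.19 F [ 0.1  0.4 -1.2]
```

Request:
arm_command([
  [[0, 0, -1], [0, -25, 0], 0.7],
  [[0, 0, -2], [0, -65, 0], 0.7],
  [[0, 0, -3], [0, -105, 0], 0.7],
  [[0, 0, -4], [0, -145, 0], 0.7],
  [[0, 0, -5], [0, -185, 0], 0.7],
])

```text
clock: 6.8
position: [523.4, 112.3, 193.0]
ee_rot: [-0.029, 0.706, 0.03, 0.707]
contact_force: [0.3, -0.1, -0.8]
gripper_width: 58.6
```

Request:
arm_command([
  [[0, 0, 0], [0, -40, 0], 0.7],
  [[0, 0, 0], [0, -80, 0], 0.7],
  [[0, 0, 0], [0, -120, 0], 0.7],
  [[0, 0, 0], [0, -160, 0], 0.7],
  [[0, 0, 0], [0, -200, 0], 0.7],
])

```text
clock: 7.3
position: [522.6, -89.2, 192.7]
ee_rot: [-0.029, 0.707, 0.03, 0.706]
contact_force: [0.5, 0.9, -2.0]
gripper_width: 58.8
```

Request:
arm_command([
  [[0, 0, 0], [0, -40, 0], 0.7],
  [[0, 0, 0], [0, -80, 0], 0.7],
  [[0, 0, 0], [0, -115, 0], 0.7],
  [[0, 0, 0], [0, -135, 0], 0.7],
  [[0, 0, 0], [0, -145, 0], 0.7],
])

```text
clock: 7.8
position: [521.9, -235.9, 192.0]
ee_rot: [-0.027, 0.707, 0.029, 0.706]
contact_force: [0.3, 0.4, -1.5]
gripper_width: 58.6
```

```bash
python3 -c "
from h import *
delta(522.1,-231.2,90,4.5)"
```

```text
turn [-0.14 -0.12 -0.1 ] shift [   0.2    4.7 -102. ] t 7.8 w 58.6 j6 -1.35 F [ 0.3  0.4 -1.5]
```

Request:
arm_command([
  [[0, 0, 0], [0.2, 4.7, -20], 0.7],
  [[0, 0, 0], [0.2, 4.7, -55], 0.7],
  [[0, 0, 0], [0.2, 4.7, -90], 0.7],
  [[0, 0, 0], [0.2, 4.7, -118], 0.7],
  [[0, 0, 0], [0.2, 4.7, -130], 0.7],
])

```text
clock: 8.3
position: [520.0, -230.1, 59.0]
ee_rot: [-0.027, 0.709, 0.03, 0.704]
contact_force: [-0.2, 0.6, 0.1]
gripper_width: 58.6
```

Run:
```python
from h import *
delta(522.1,-231.2,21.5,4.5)
im,d,P=cloud('wrist'); np.savez('w4',im=im,P=P); cv2.imwrite('pics/w4.png',cv2.resize(im,None,fx=1.5,fy=1.5))
```

```text
turn [-0.22 -0.45 -0.11] shift [  2.1  -1.1 -37.5] t 8.3 w 58.6 j6 -1.35 F [-0.2  0.6  0.1]
```

View pics/w4.png

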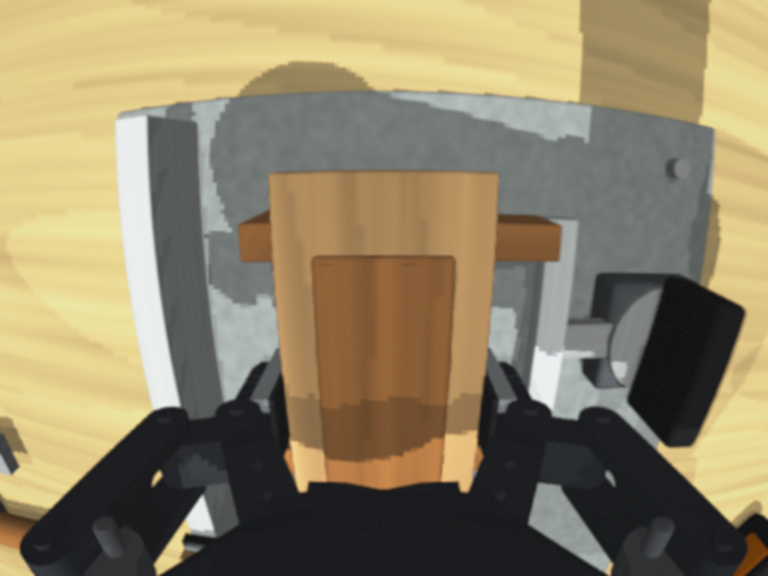

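The panel (x 270–498) is held square between fence and jaw pads (outer ends at 240 and 560). Lowering slowly.

Request:
arm_command([
  [[-0.2, -0.4, -0.1], [2.1, -1.1, -8], 0.7],
  [[-0.2, -0.4, -0.1], [2.1, -1.1, -16], 0.7],
  [[-0.2, -0.4, -0.1], [2.1, -1.1, -24], 0.7],
  [[-0.2, -0.4, -0.1], [2.1, -1.1, -27], 0.7],
  [[-0.2, -0.4, -0.1], [2.1, -1.1, -27], 0.7],
])

```text
clock: 8.85
position: [522.0, -231.3, 31.3]
ee_rot: [-0.028, 0.707, 0.028, 0.706]
contact_force: [0.1, -0.5, -0.4]
gripper_width: 58.6
```

```bash
python3 -c "
from h import *
delta(522.1,-231.2,21.5,4.5)"
```

```text
turn [-0.03 -0.12 -0.  ] shift [ 0.1  0.1 -9.8] t 8.85 w 58.6 j6 -1.36 F [ 0.1 -0.5 -0.4]
```

Request:
arm_command([
  [[0, 0, 0], [0, 0, -3], 0.7],
  [[0, 0, 0], [0, 0, -6], 0.7],
  [[0, 0, 0], [0, 0, -8.5], 0.7],
  [[0, 0, 0], [0, 0, -9.5], 0.7],
  [[0, 0, 0], [0, 0, -10], 0.7],
])

```text
clock: 9.35
position: [521.9, -231.3, 21.1]
ee_rot: [-0.028, 0.707, 0.028, 0.706]
contact_force: [0.7, -0.1, -0.7]
gripper_width: 58.8
```

```bash
python3 -c "
from h import *
delta(522.1,-231.2,21,4.5)"
```

```text
turn [-0.03 -0.13 -0.  ] shift [ 0.2  0.1 -0.1] t 9.35 w 58.8 j6 -1.36 F [ 0.7 -0.1 -0.7]
```

Request:
arm_command([
  [[0, 0, 0], [0, 0, -0.5], 0.7],
  [[0, 0, 0], [0, 0, -1], 0.7],
  [[0, 0, 0], [0, 0, -1.3], 0.7],
  [[0, 0, 0], [0, 0, -1.5], 0.7],
  [[0, 0, 0], [0, 0, -1.5], 0.7],
])

```text
clock: 9.85
position: [522.0, -231.3, 21.0]
ee_rot: [-0.028, 0.707, 0.028, 0.706]
contact_force: [-3.6, 2.4, 7.7]
gripper_width: 58.8
```

Seated on the ledges (7.7 N). Release slowly.

Request:
arm_command([
  [[0, 0, 0], [0, 0, 0], 0.3],
  [[0, 0, 0], [0, 0, 0], 0.22],
  [[0, 0, 0], [0, 0, 0], 0.12],
  [[0, 0, 0], [0, 0, 0], 0.08],
  [[0, 0, 0], [0, 0, 0], 0.08],
])

```text
clock: 10.35
position: [522.0, -231.3, 20.8]
ee_rot: [-0.028, 0.707, 0.028, 0.706]
contact_force: [-0.0, 0.2, -0.6]
gripper_width: 78.5
```

Request:
arm_command([
  [[0, 0, 0], [0, 0, 8], 0.08],
  [[0, 0, 0], [0, 0, 20], 0.08],
  [[0, 0, 0], [0, 0, 40], 0.08],
  [[0, 0, 0], [0, 0, 70], 0.08],
  [[0, 0, 0], [0, 0, 110], 0.08],
])

```text
clock: 10.85
position: [521.0, -231.1, 131.6]
ee_rot: [-0.027, 0.708, 0.028, 0.705]
contact_force: [0.7, -0.6, -0.8]
gripper_width: 78.6
```

Run:
```python
from h import *
delta(512.1,-103.7,130,-2.2)
im,d,P=cloud('wrist'); np.savez('w5',im=im,P=P)
th=np.radians(4.5); dx=P[...,0]-522.6; dy=P[...,1]+237.7
F=np.stack([dx*np.cos(th)+dy*np.sin(th),-dx*np.sin(th)+dy*np.cos(th),P[...,2]],-1)
hsv=cv2.cvtColor(im,cv2.COLOR_BGR2HSV)
m=(F[...,2]>44)&(F[...,2]<56)&(abs(F[...,0])<40)&(F[...,1]>-28)&(F[...,1]<42)
print('y edges',np.percentile(F[m][:,1],[0.5,99.5]), 'z',np.percentile(F[m][:,2],[2,50,98]))
m=(F[...,2]>44)&(F[...,2]<56)&(abs(F[...,0])<90)&(abs(F[...,1]-6)<18)
print('x edges',np.percentile(F[m][:,0],[0.5,99.5]))
k=(P[...,2]>76)&(P[...,2]<86)&(F[...,1]>95)&(F[...,1]<175)&(abs(F[...,0])<60)
print('knob',cv2.minAreaRect(P[k][:,:2].astype(np.float32)),k.sum())
cv2.imwrite('pics/w5.png',cv2.resize(im,None,fx=1.5,fy=1.5))
```

```text
turn [-0.07 -0.26 -6.71] shift [ -8.9 127.4  -1.6] t 10.85 w 78.6 j6 -1.36 F [ 0.7 -0.6 -0.8]
y edges [-23.76163013  35.56186616] z [47.90906973 50.45914744 52.11133854]
x edges [-68.84515288  69.90599114]
knob ((512.5718994140625, -103.7365951538086), (18.623720169067383, 63.964599609375), 86.69998931884766) 1477
```

View pics/w5.png

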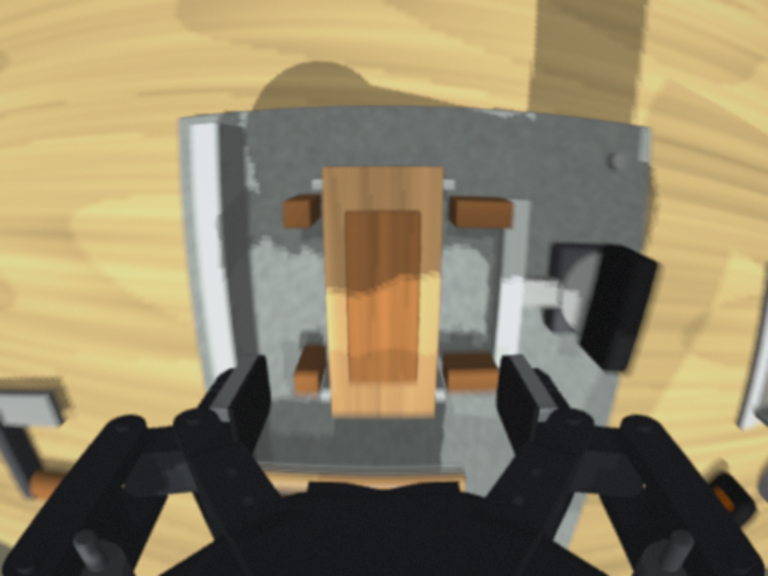

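The panel lies at x≈0.5, y≈5.9 in the fixture, rim on the ledges and untouched. Now over the knob.

Request:
arm_command([
  [[0, 0, -2], [-2, 30, 0], 0.45],
  [[0, 0, -4], [-4, 70, 0], 0.45],
  [[0, 0, -7], [-7, 110, 0], 0.45],
  [[0, 0, -7.3], [-8.5, 127.4, 0], 0.45],
  [[0, 0, -7.3], [-8.5, 127.4, 0], 0.45],
])

```text
clock: 11.4
position: [517.6, -103.4, 141.6]
ee_rot: [0.013, 0.703, -0.017, 0.711]
contact_force: [-0.3, 0.8, -0.3]
gripper_width: 46.8
```

Request:
arm_command([
  [[0, 0, 0], [0, 0, -15], 0.45],
  [[0, 0, 0], [0, 0, -25], 0.45],
  [[0, 0, 0], [0, 0, -30], 0.45],
  [[0, 0, 0], [0, 0, -30], 0.45],
  [[0, 0, 0], [0, 0, -30], 0.45],
])

```text
clock: 11.9
position: [517.8, -103.9, 111.7]
ee_rot: [0.013, 0.703, -0.017, 0.711]
contact_force: [0.1, -0.1, -0.9]
gripper_width: 47.0
```

```bash
python3 -c "
from h import *
delta(512.4,-103.7,46,-2.8)"
```

```text
turn [ 0.32  0.69 -0.32] shift [ -5.4   0.2 -65.7] t 11.9 w 47.0 j6 -1.73 F [ 0.1 -0.1 -0.9]
```

Request:
arm_command([
  [[0.3, 0.7, -0.3], [-5.4, 0.2, 0], 0.45],
  [[0.3, 0.7, -0.3], [-5.4, 0.2, -20], 0.45],
  [[0.3, 0.7, -0.3], [-5.4, 0.2, -42], 0.45],
  [[0.3, 0.7, -0.3], [-5.4, 0.2, -60], 0.45],
  [[0.3, 0.7, -0.3], [-5.4, 0.2, -65], 0.45],
])

```text
clock: 12.4
position: [511.2, -103.9, 45.3]
ee_rot: [0.017, 0.708, -0.018, 0.706]
contact_force: [-0.7, 0.4, 0.9]
gripper_width: 47.0
```

```bash
python3 -c "
from h import *
delta(512.4,-103.7,46,-2.8)"
```

```text
turn [ 0.02 -0.21  0.02] shift [1.2 0.2 0.7] t 12.4 w 47.0 j6 -1.73 F [-0.7  0.4  0.9]
```

Request:
arm_command([
  [[0, -0.2, 0], [1.2, 0.2, 0.7], 0.6],
  [[0, -0.2, 0], [1.2, 0.2, 0.7], 0.7],
  [[0, -0.2, 0], [1.2, 0.2, 0.7], 0.8],
  [[0, -0.2, 0], [1.2, 0.2, 0.7], 0.95],
  [[0, -0.2, 0], [1.2, 0.2, 0.7], 0.95],
])

```text
clock: 12.9
position: [513.2, -102.7, 47.3]
ee_rot: [0.018, 0.706, -0.017, 0.708]
contact_force: [-0.4, 4.9, 1.3]
gripper_width: 17.3
```

```bash
python3 -c "
from h import *
delta(512.4,-103.7,46,-2.8)
print(readout.read_state()['wrist_torque'])"
```

```text
turn [-0.05  0.14  0.04] shift [-0.8 -1.  -1.3] t 12.9 w 17.3 j6 -1.73 F [-0.4  4.9  1.3]
[ 1.39957712  0.25392289 -0.06872094]
```

Knob gripped (17.3 mm). Turning clockwise about 62° in all, to leave roughly 0.45 rad of slip within the joint 6 range.

Request:
arm_command([
  [[0, 0, -5], [0, 0, 0], 0.95],
  [[0, 0, -11], [0, 0, 0], 0.95],
  [[0, 0, -17], [0, 0, 0], 0.95],
  [[0, 0, -23], [0, 0, 0], 0.95],
  [[0, 0, -28], [0, 0, 0], 0.95],
])

```text
clock: 13.4
position: [513.1, -102.5, 47.4]
ee_rot: [0.189, 0.68, -0.189, 0.682]
contact_force: [0.4, 1.0, -4.7]
gripper_width: 17.4
```

```bash
python3 -c "
from h import *
delta(513,-102.7,46.5,-64.8)
print(readout.read_state()['wrist_torque'])"
```

```text
turn [  0.06   0.16 -33.77] shift [-0.1 -0.2 -0.9] t 13.4 w 17.4 j6 -2.23 F [ 0.4  1.  -4.7]
[-0.00365384 -0.15869636  0.11662976]
```

Request:
arm_command([
  [[0, 0, -4], [0, 0, 0], 0.95],
  [[0, 0, -8], [0, 0, 0], 0.95],
  [[0, 0, -12], [0, 0, 0], 0.95],
  [[0, 0, -16], [0, 0, 0], 0.95],
  [[0, 0, -20], [0, 0, 0], 0.95],
])

```text
clock: 13.9
position: [513.1, -102.4, 47.5]
ee_rot: [0.305, 0.637, -0.305, 0.639]
contact_force: [0.8, 0.5, -5.8]
gripper_width: 17.2
```

```bash
python3 -c "
from h import *
delta(513,-102.7,46.5,-64.8)
print(readout.read_state()['wrist_torque'])"
```

```text
turn [  0.08   0.16 -13.67] shift [-0.1 -0.3 -1. ] t 13.9 w 17.2 j6 -2.58 F [ 0.8  0.5 -5.8]
[-0.08551636 -0.22313448  0.34110045]
```

The torque is up to 0.34 N m, so the clutch is slipping. I'll turn a bit further for margin.

Request:
arm_command([
  [[0, 0, -4], [0, 0, 0], 0.95],
  [[0, 0, -8], [0, 0, 0], 0.95],
  [[0, 0, -12], [0, 0, 0], 0.95],
  [[0, 0, -15], [0, 0, 0], 0.95],
  [[0, 0, -15], [0, 0, 0], 0.95],
])

```text
clock: 14.4
position: [513.1, -102.3, 47.5]
ee_rot: [0.386, 0.592, -0.386, 0.594]
contact_force: [0.5, 0.6, -6.3]
gripper_width: 17.7
```

Request:
arm_command([
  [[0, 0, 0], [0, 0, 0], 0.85],
  [[0, 0, 0], [0, 0, 0], 0.7],
  [[0, 0, 0], [0, 0, 0], 0.6],
  [[0, 0, 0], [0, 0, 0], 0.6],
  [[0, 0, 0], [0, 0, 0], 0.6],
])

```text
clock: 14.9
position: [513.4, -102.3, 47.9]
ee_rot: [0.386, 0.591, -0.385, 0.594]
contact_force: [-0.8, 0.1, -0.3]
gripper_width: 34.1
```

Request:
arm_command([
  [[0, 0, 0], [0, 0, 15], 0.6],
  [[0, 0, 0], [0, 0, 40], 0.6],
  [[0, 0, 0], [0, 0, 70], 0.6],
  [[0, 0, 0], [0, 0, 100], 0.6],
  [[0, 0, 0], [0, 0, 140], 0.6],
])

```text
clock: 15.4
position: [512.2, -102.3, 188.2]
ee_rot: [0.385, 0.592, -0.386, 0.593]
contact_force: [0.4, 0.6, -0.2]
gripper_width: 34.0
```

Run:
```python
from h import *
delta(641.8,-253.7,180,-85.5)
im,d,P=cloud('wrist'); np.savez('w6',im=im,P=P)
th=np.radians(4.5); dx=P[...,0]-522.6; dy=P[...,1]+237.7
F=np.stack([dx*np.cos(th)+dy*np.sin(th),-dx*np.sin(th)+dy*np.cos(th),P[...,2]],-1)
k=(P[...,2]>74)&(P[...,2]<86)&(F[...,1]>95)&(F[...,1]<175)&(abs(F[...,0])<60)
print('knob',cv2.minAreaRect(P[k][:,:2].astype(np.float32)),k.sum())
m=(F[...,2]>44)&(F[...,2]<56)&(abs(F[...,0])<38)&(abs(F[...,1])<40)
print('panel y',np.percentile(F[m][:,1],[0.5,99.5]))
h=(F[...,2]>105)&(F[...,2]<122)&(abs(F[...,0]-118)<40)&(abs(F[...,1]+25)<60)
if h.sum(): print('handle',cv2.minAreaRect(P[h][:,:2].astype(np.float32)),h.sum())
cv2.imwrite('pics/w6.png',cv2.resize(im,None,fx=1.5,fy=1.5))
```

```text
turn [  0.09   0.02 -19.38] shift [ 129.6 -151.4   -8.2] t 15.4 w 34.0 j6 -2.84 F [ 0.4  0.6 -0.2]
knob ((513.1547241210938, -102.38362884521484), (17.451129913330078, 63.45011520385742), 23.49734878540039) 1405
panel y [-29.22614534  30.37232952]
```

View pics/w6.png

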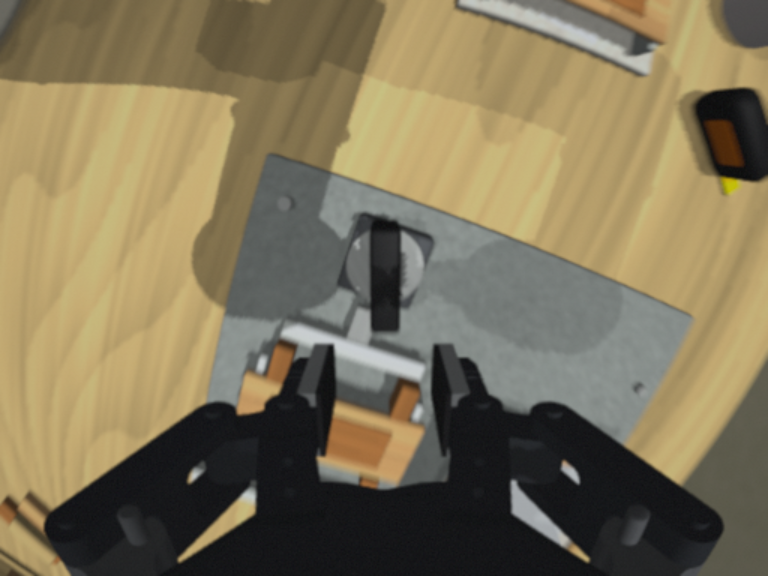

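Panel y is about 0.6 (edges −29.2 and 30.4), so it's against the fence. The knob bar sits at −71° in the fixture, meaning roughly 0.49 rad of slip. Now the hood handle.

Request:
arm_command([
  [[0, 0, 0], [25, -30, -4], 0.6],
  [[0, 0, -3], [52, -60, -8], 0.6],
  [[0, 0, -7], [78, -91, -8], 0.6],
  [[0, 0, -11], [104, -121, -8], 0.6],
  [[0, 0, -15], [129.6, -151.4, -8], 0.6],
])

```text
clock: 15.95
position: [647.4, -255.5, 188.3]
ee_rot: [0.461, 0.531, -0.459, 0.543]
contact_force: [0.2, -0.6, 0.3]
gripper_width: 34.1
```

Request:
arm_command([
  [[0, 0, -2], [0, 0, 0], 0.6],
  [[0, 0, -4.4], [0, 0, 0], 0.6],
  [[0, 0, -4.4], [0, 0, 0], 0.6],
  [[0, 0, -4.4], [0, 0, 0], 0.6],
  [[0, 0, -4.4], [0, 0, 0], 0.6],
])

```text
clock: 16.45
position: [647.4, -255.3, 188.5]
ee_rot: [0.481, 0.513, -0.479, 0.525]
contact_force: [-0.4, -0.2, -0.2]
gripper_width: 34.6
```

Run:
```python
from h import *
delta(641.8,-253.7,86,-85.5)
im,d,P=cloud('wrist')
h=(P[...,2]>108)&(P[...,2]<122)&(np.hypot(P[...,0]-642,P[...,1]+254)<60)
if h.sum(): print('handle',cv2.minAreaRect(P[h][:,:2].astype(np.float32)),h.sum())
cv2.imwrite('pics/w7.png',cv2.resize(im,None,fx=1.5,fy=1.5))
```

```text
turn [ 0.49  0.82 -0.01] shift [  -5.6    1.6 -102.5] t 16.45 w 34.6 j6 -2.92 F [-0.4 -0.2 -0.2]
handle ((642.4625244140625, -253.14903259277344), (13.686090469360352, 69.99593353271484), 4.629693984985352) 1593
```

View pics/w7.png

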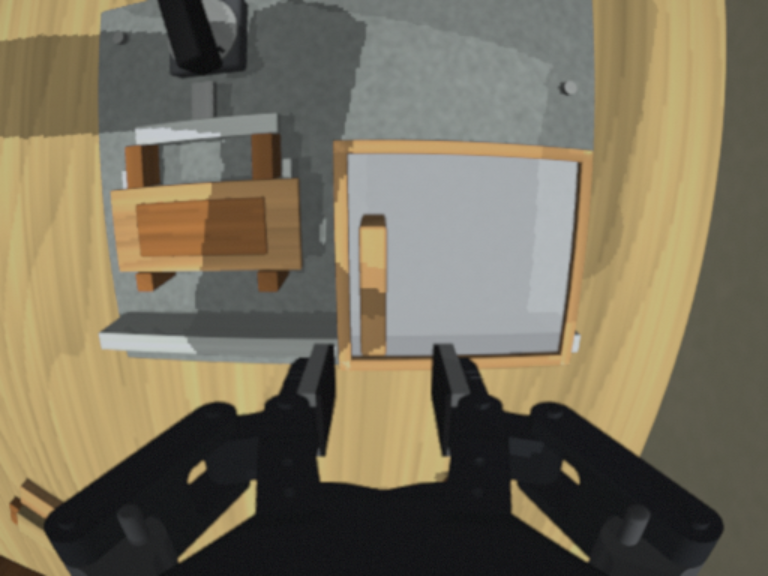

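The handle is at (373,285), i.e. (642.4,−253.2), and the frame strip is just beside it, so fingertips stay above 79. Descending to TCP z 87.

Request:
arm_command([
  [[0.5, 0.8, 0], [-5, 2, 0], 0.6],
  [[0.5, 0.8, 0], [-5, 2, -15], 0.6],
  [[0.5, 0.8, 0], [-5, 2, -30], 0.6],
  [[0.5, 0.8, 0], [-5, 2, -45], 0.6],
  [[0.5, 0.8, 0], [-5, 2, -52], 0.6],
])

```text
clock: 17.0
position: [641.4, -252.8, 135.2]
ee_rot: [0.48, 0.52, -0.48, 0.518]
contact_force: [0.1, -0.5, 0.5]
gripper_width: 34.1
```

```bash
python3 -c "
from h import *
delta(642.4,-253.2,87,-85.5)"
```

```text
turn [-0.07 -0.12 -0.01] shift [  1.   -0.4 -48.2] t 17.0 w 34.1 j6 -2.92 F [ 0.1 -0.5  0.5]
```

Request:
arm_command([
  [[0, -0.1, 0], [1, -0.4, -12], 0.6],
  [[0, -0.1, 0], [1, -0.4, -25], 0.6],
  [[0, -0.1, 0], [1, -0.4, -38], 0.6],
  [[0, -0.1, 0], [1, -0.4, -46], 0.6],
  [[0, -0.1, 0], [1, -0.4, -48], 0.6],
])

```text
clock: 17.5
position: [641.6, -253.0, 85.5]
ee_rot: [0.48, 0.52, -0.48, 0.518]
contact_force: [0.5, -0.1, 0.3]
gripper_width: 34.1
```

Request:
arm_command([
  [[0, 0, 0], [0, 0, 0], 0.7],
  [[0, 0, 0], [0, 0, 0], 0.8],
  [[0, 0, 0], [0, 0, 0], 0.95],
  [[0, 0, 0], [0, 0, 0], 0.95],
  [[0, 0, 0], [0, 0, 0], 0.95],
])

```text
clock: 18.0
position: [642.2, -253.1, 86.1]
ee_rot: [0.48, 0.52, -0.48, 0.519]
contact_force: [-0.2, 0.4, 1.3]
gripper_width: 12.9
```

```bash
python3 -c "
from h import *
delta(642.4,-253.2,87,-85.5)"
```

```text
turn [-0.08 -0.08 -0.  ] shift [ 0.2 -0.1  0.9] t 18.0 w 12.9 j6 -2.92 F [-0.2  0.4  1.3]
```

Handle gripped. Pulling along fixture −x.

Request:
arm_command([
  [[0, 0, 0], [-10, -0.8, 0], 0.95],
  [[0, 0, 0], [-28, -2.2, 0], 0.95],
  [[0, 0, 0], [-46, -3.6, 0], 0.95],
  [[0, 0, 0], [-64, -5.1, 0], 0.95],
  [[0, 0, 0], [-82, -6.5, 0], 0.95],
])

```text
clock: 18.5
position: [559.3, -259.5, 86.1]
ee_rot: [0.48, 0.52, -0.48, 0.519]
contact_force: [1.9, -0.4, -2.2]
gripper_width: 13.4
```

```bash
python3 -c "
from h import *
delta(469.7,-266.9,86,-85.5)"
```

```text
turn [-0.09 -0.02  0.  ] shift [-89.6  -7.4  -0.1] t 18.5 w 13.4 j6 -2.89 F [ 1.9 -0.4 -2.2]
```

Request:
arm_command([
  [[0, 0, 0], [-18, -1.4, 0], 0.95],
  [[0, 0, 0], [-36, -2.8, 0], 0.95],
  [[0, 0, 0], [-54, -4.3, 0], 0.95],
  [[0, 0, 0], [-70, -5.6, 0], 0.95],
  [[0, 0, 0], [-80, -6.4, 0], 0.95],
])

```text
clock: 19.0
position: [477.7, -265.9, 86.1]
ee_rot: [0.481, 0.52, -0.48, 0.519]
contact_force: [1.8, 1.6, -3.5]
gripper_width: 13.1
```

Request:
arm_command([
  [[0, 0, 0], [-3, -0.3, 0], 0.95],
  [[0, 0, 0], [-6, -0.5, 0], 0.95],
  [[0, 0, 0], [-8, -0.7, 0], 0.95],
  [[0, 0, 0], [-10, -0.8, 0], 0.95],
  [[0, 0, 0], [-11, -0.9, 0], 0.95],
])

```text
clock: 19.5
position: [470.8, -266.5, 86.1]
ee_rot: [0.482, 0.518, -0.478, 0.521]
contact_force: [10.9, 2.4, -8.5]
gripper_width: 13.4
```

```bash
python3 -c "
from h import *
delta(469.7,-266.9,86,-85.5)"
```

```text
turn [-0.05  0.43 -0.02] shift [-1.1 -0.4 -0.1] t 19.5 w 13.4 j6 -2.84 F [10.9  2.4 -8.5]
```

The end stop is reached (10.9 N, held at x 470.8). Release, retreat upward and verify.

Request:
arm_command([
  [[0, 0, 0], [0, 0, 0], 0.85],
  [[0, 0, 0], [0, 0, 0], 0.7],
  [[0, 0, 0], [0, 0, 0], 0.6],
  [[0, 0, 0], [0, 0, 0], 0.6],
  [[0, 0, 0], [0, 0, 0], 0.6],
])

```text
clock: 20.0
position: [470.7, -266.6, 86.3]
ee_rot: [0.482, 0.518, -0.478, 0.521]
contact_force: [-0.1, -0.4, -0.2]
gripper_width: 34.3
```

Request:
arm_command([
  [[0, 0, 0], [0, 0, 15], 0.6],
  [[0, 0, 0], [0, 0, 40], 0.6],
  [[0, 0, 0], [0, 0, 75], 0.6],
  [[0, 0, 0], [0, 0, 110], 0.6],
  [[0, 0, 0], [0, 0, 140], 0.6],
])

```text
clock: 20.5
position: [470.7, -266.7, 228.5]
ee_rot: [0.482, 0.517, -0.478, 0.522]
contact_force: [0.9, -0.5, 0.4]
gripper_width: 34.2
```

Request:
arm_command([
  [[0, 0, 0], [0, 40, 0], 0.6],
  [[0, 0, 0], [0, 80, 0], 0.6],
  [[0, 0, 0], [0, 100, 0], 0.6],
  [[0, 0, 0], [0, 100, 0], 0.6],
  [[0, 0, 0], [0, 100, 0], 0.6],
])

```text
clock: 21.0
position: [470.7, -166.7, 228.7]
ee_rot: [0.482, 0.517, -0.477, 0.522]
contact_force: [-0.2, -0.3, 0.7]
gripper_width: 34.2
```

Run:
```python
from h import *
delta(469.7,-266.9,230,-85.5)
im,d,P=cloud('wrist')
th=np.radians(4.5); dx=P[...,0]-522.6; dy=P[...,1]+237.7
F=np.stack([dx*np.cos(th)+dy*np.sin(th),-dx*np.sin(th)+dy*np.cos(th),P[...,2]],-1)
def r(m,t):
    if m.sum(): q=cv2.minAreaRect(F[m][:,:2].astype(np.float32)); print(t,m.sum(),np.round(q[0],1),np.round(q[1],1),round(q[2],1))
Z=F[...,2]
r((Z>105)&(Z<122)&(abs(F[...,0]+55)<25)&(abs(F[...,1]+25)<45),'handle (fixture)')
r((Z>74)&(Z<86)&(F[...,1]>95)&(F[...,1]<175)&(abs(F[...,0])<60),'knob')
cv2.imwrite('pics/w8.png',cv2.resize(im,None,fx=1.5,fy=1.5))
im,d,P=cloud('top'); a=np.load('top.npz'); print('scene change rack/tape/glue area',np.abs(im.astype(int)-a['im'])[105:250,120:265].mean((0,1)))
```

```text
turn [-0.01  0.55 -0.07] shift [  -1.  -100.2    1.3] t 21.0 w 34.2 j6 -3.05 F [-0.2 -0.3  0.7]
handle (fixture) 818 [-54.4 -24.1] [69.7 13.9] 89.9
knob 1141 [  1. 135.] [18.4 64. ] 18.7
scene change rack/tape/glue area [5.24399524 4.44613555 3.67890606]
```

View pics/w8.png

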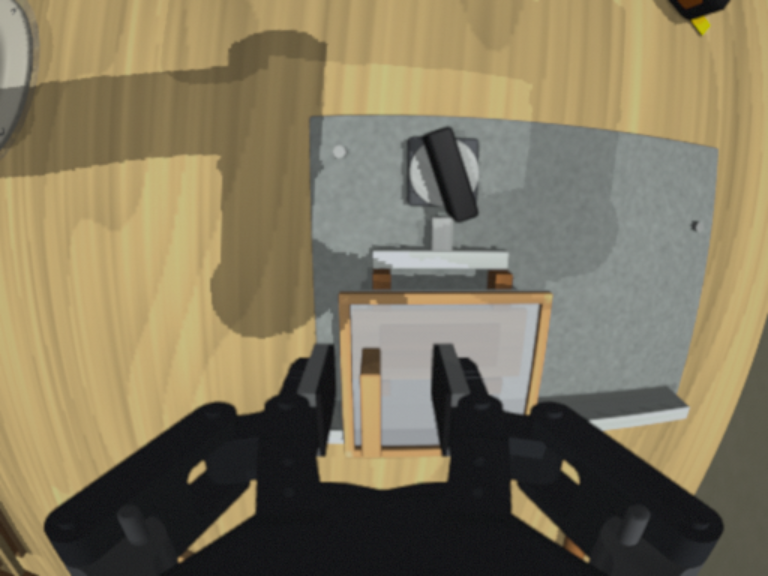

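The hood is home (handle at x −54.4 in the fixture), with the panel visible beneath it. The knob is at 71° and the robot is clear of everything. Handing in.

```bash
python3 -c "
from h import *
print(arm.job_done())"
```

```text
the job is handed in; nothing more can be done
None
```

I moved the narrow panel by its bare edges onto the fixture's ledges, clamped it, and pulled the hood home. I handed the job in at about 21 s of the 64 s allowed; no verdict is reported.

- **Panel:** laid at fixture x ≈ 0.5, y ≈ 5.9. After clamping it measured y ≈ 0.6, so it is against the fence within the 3 mm limit. I saw nothing touch the lacquered faces.
- **Clutch:** wrist torque rose from 0.12 to 0.34 N m at slip. The knob ended 71° from its zero position, which I estimate as 0.49 rad of slip. That assumes the spindle stalled at 0.75 rad.
- **Hood:** it met its stop with about 11 N, and the handle measured x = −54.4 against −55 at home. The fingers are open and clear above, with the force reading at noise level.
- **Less certain:** I could not measure the jaw force directly. I checked the wide panel, tape and glue only by comparing top-camera pictures before and after. The average change was small (4–5 grey levels), but it includes the panel I took away and moving shadows. I never went near them except in lifting the narrow panel off the rack.

No check failed or disagreed by more than the roughly 2 mm calibration error.

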